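# Call up tubes on the dispenser keypad in order of draw

## Robot

A 6-joint arm with a two-finger parallel gripper is mounted at the origin on the work surface. World frame = base frame: x ahead of the robot, y to its left, z up, the work surface at z = 0. Lengths are in m, angles in rad, forces in N, time in s.
With the tool pointing down it reaches from about 0.35 to 0.975 m from the base axis. Payload 4.9 kg.
Tool frame: the origin (TCP) lies on the front face of the gripper's body, between the roots of the fingers; the fingertips stand ctrl.tip_extent ahead of it and the grasp point (between the pads) lies 54 mm ahead of it (ctrl.tip_extent is the distance from the TCP to the fingertips, in m); z points along the fingers, y is the line along which they close (so a half turn about z gives the same grasp; the last joint's range is limited). The gripper opens to 85 mm and grips with 20 to 120 N. Pads are 22 mm wide; open, the fingers measure 114 mm over their backs; the gripper's body (76 mm by 85 mm) begins 54 mm behind the grasp point. The pads swing forward as they close: fully open they stand 13 mm farther back than shut.
Start: joints at [1.066, 0.053, 1.613, -0, 1.476, -0.119], TCP at [0.235, 0.579, 0.304] pointing down, gripper open.
Joint ranges: [-3.01, 3.01], [-1.01, 2.22], [0.06, 2.58], [-1.02, 4.17], [0.09, 2.62], [-3.14, 3.14]. Speed limits (rad/s): [2.57, 2.57, 3.14, 3.14, 3.14, 3.14].

## Interface

Orientations are given as a rotation vector (axis times angle).
In Python, from station import ctrl gives the robot as it stands.
- The arm moves only by the tool apply_moves, never from a script. Its argument "rows" is one flat list of numbers, 6 for each row, row after row: the shift along the tool's x, y, z normalised to -1 to 1, where 1 is 0.6 m, then the turn, a rotation vector about the tool's x, y, z normalised to -1 to 1, where 1 is 90 degrees. A call has 1 to 20 rows; each row is the pose to reach, as a shift and turn from the pose commanded when the call began, along the tool's axes at that moment; what a row does not reach only later rows make up. A row lasts 1/10 s, in which the tool goes at most 50 mm and 8.59 degrees, less where a joint would pass 70% of its speed; a pose out of reach is approached as far as the arm can. A call with a number of a shift or a turn outside -1 to 1 is refused whole. A call with a gripper value outside its range is refused whole. "grip" is the opening, from 0 (shut) to 1 (fully open), set as the call begins (left out, the last holds). The fingers move at their own pace and stop on an object; "grip_force" is the grip in N (left out, the last holds). Time passes only in rows, so rows that repeat a pose let the fingers close. It gives the time, the measured TCP pose, the force, the opening and the grip force at its end, in the units of the state.
- ctrl.get_obs(): the state, without advancing time (a new reading comes with each control period).
- ctrl.get_image(name): name is "scene" or "side" or "wrist"; returns (picture, depth): 480x640x3 uint8, blue, green, red; 480x640 float32, m along the optical axis (not along the pixel's ray), 0 where there is no reading.
- ctrl.camera_model(name): a dict with "mtx" (3x3 intrinsics, pixels), "k1" (the pictures are not rectified: a ray, as slopes to the right and down, at radius r is drawn at 1 + k1 r^2 times it, then the intrinsics apply), "R" (3x3) and "t" (3): a world point X has camera coordinates R X + t; the wrist camera has in their place "tool_from_camera" (4x4, takes a point from camera to tool coordinates, whose origin is the TCP and whose axes are the flange's). Camera axes: x right, y down, z forward; pixel columns grow to the right and rows downward; lengths in m; the calibration is good to about 2 mm. A picture is of the moment at which its call begins: read the wrist's pose just before it. camera_model takes no time and is no camera call.
- ctrl.finish_job(): hands the job in; it is judged then, once.
The state is a dict: "t": time; "q": joint angles; "dq": joint speeds; "effort": joint torques, N m; "tool_pos": TCP position; "tool_rot": TCP orientation; "contact_force": force on the tool from outside, world axes, zero at the start; "wrist_torque": the same for the moment, N m; "opening": finger opening in m; "grip_force": force on a finger pad.
Only numpy, scipy, OpenCV 4.12 (cv2) and the standard library are available. Lean on these libraries where they do the work, as an engineer would, in place of code of your own. Each camera call takes 0.05 s, during which the arm holds its last target. There are 200 camera calls.

## Task

On the tube dispenser's keypad, call up the tubes for a blood draw with your fingertips: press the red key fully down, then the purple key fully down, and last push down the raised green half of the rocker until it has tipped fully over. Leave the cream and blue keys up, and do not pick up or move any of the tubes, racks or other things standing about.

Things in the scene. Friction and masses are not known exactly. Their poses are not given: they have to be found in the camera images.
- console: keypad: a white box 170 (x) by 300 (y) by 50 mm high with a blue band, fixed to the table. Origin at the centre of its underside, z up; x points away from the robot at yaw 0. The four round keys stand in a square in its middle, 62 mm apart, colours in any order; the rocker is 108 mm from the middle along y, on either side, and the well with the small tube the same on the other side.
- key_red_top (a point): top centre of the red key, a round cap 32 mm across that stands 16 mm proud of its black square bezel (46 mm square, 6 mm thick, on the keypad's top) and has a small black dot in the middle. The point is on the key's top surface, which is 72 mm above the table when the key is up, and moves with it.
- key_purple_top (a point): top centre of the purple key, a round cap 32 mm across that stands 16 mm proud of its black square bezel (46 mm square, 6 mm thick, on the keypad's top) and has a small black dot in the middle. The point is on the key's top surface, which is 72 mm above the table when the key is up, and moves with it.
- key_cream_top (a point): top centre of the cream key, a round cap 32 mm across that stands 16 mm proud of its black square bezel (46 mm square, 6 mm thick, on the keypad's top) and has a small black dot in the middle. The point is on the key's top surface, which is 72 mm above the table when the key is up, and moves with it.
- key_blue_top (a point): top centre of the light blue key, a round cap 32 mm across that stands 16 mm proud of its black square bezel (46 mm square, 6 mm thick, on the keypad's top) and has a small black dot in the middle. The point is on the key's top surface, which is 72 mm above the table when the key is up, and moves with it.
- key_red (a joint): travel of the red key in m: 0 = up, 0.008 = fully down (straight down). It slides against a steady resistance of about 3 N, has no spring, and stays down where it is pushed.
- key_purple (a joint): travel of the purple key in m: 0 = up, 0.008 = fully down (straight down). It slides against a steady resistance of about 3 N, has no spring, and stays down where it is pushed.
- key_cream (a joint): travel of the cream key in m: 0 = up, 0.008 = fully down (straight down). It slides against a steady resistance of about 3 N, has no spring, and stays down where it is pushed.
- key_blue (a joint): travel of the light blue key in m: 0 = up, 0.008 = fully down (straight down). It slides against a steady resistance of about 3 N, has no spring, and stays down where it is pushed.
- rocker_press (a point): point on the top of the rocker's raised green half, 25 mm out from the pivot: 73 mm above the table at first, 66 mm (green half level) when tipped over. The rocker is 72 mm long along the keypad's x, 34 mm wide, pivoted at mid length along y, on a black bezel 8 mm thick. The green half is the far one (keypad +x) and slopes up outwards by about 0.3 rad; the grey near half is about level.
- rocker (a joint): angle of the rocker in rad: 0 = off (green half raised), 0.3 = fully tipped over (green half level, grey half raised). It stays where it is left; tipping it takes about 2.5 N at the press point.
- small_tube: a loose small sample tube with a purple cap, 18 mm across and 48 mm tall, standing in a 21 mm wide, 18 mm deep grey ring well on the keypad's top; leave alone. Origin at the centre of its underside, 50 mm above the table.
- rack_purple: loose white foam rack 100 x 100 mm full of tubes with purple caps, 104 mm high overall, beside the keypad's left (+y) end; leave alone. Origin at the centre of its underside.
- rack_red: the same with red-capped tubes, beside the keypad's right (-y) end; leave alone. Origin at the centre of its underside.
- tube_cup: loose clear cup 72 mm across, with tubes in it, 110 mm high overall, beyond the keypad; leave alone. Origin at the centre of its underside.
- jar: loose jar with a blue cap, 56 mm across, 75 mm high, beyond the keypad; leave alone. Origin at the centre of its underside.
- dish: loose open steel dish 100 x 130 x 30 mm, beyond the keypad; leave alone. Origin at the centre of its underside.
- scanner: loose black and grey hand scanner lying on the table between the robot and the keypad, about 140 mm long, 50 mm wide, 36 mm high; leave alone. Origin under its handle's middle.

How it is judged:
By the outcome, as a careful person would: the job done as asked, in the order asked, and still so for the second after the job is handed in, with the robot touching nothing.
It also fails if it takes over 38 s, if anything falls off the work surface, if the arm or the gripper's body presses on something with over 40 N, if the wrist force passes 120 N, or if a joint passes its speed limit or range.

## Working session

There is one attempt and no reset: what is moved stays moved. The work goes in short steps, Python scripts to look and compute and a tool call to move; the robot and the scene stay as the last step left them, time stands still between calls to the robot, and variables do not carry over. Pictures are saved under pics/ and viewed, at most 10 in all, crops included, and the job is handed in when it is done.

Besides the shell and the picture viewer there is one more tool, called after "Call:" by a JSON object that holds its "method" and its "body", one argument or row to a line. apply_moves: Moves the arm, as the interface text tells. Its arguments: {"type":"object","properties":{"rows":{"type":"array","items":{"type":"number"}},"grip":{"type":"number"},"grip_force":{"type":"number"}},"required":["rows"]}

```bash
mkdir -p pics
cat > h.py <<'E'
import numpy as np,cv2
from scipy.spatial.transform import Rotation as Ro
from station import ctrl
def grab(n):
    o=ctrl.get_obs(); im,d=ctrl.get_image(n); m=ctrl.camera_model(n)
    if n=="wrist":
        T=np.eye(4);T[:3,:3]=Ro.from_rotvec(o["tool_rot"]).as_matrix();T[:3,3]=o["tool_pos"]
        C=T@np.array(m["tool_from_camera"])
    else:
        R=np.array(m["R"]);C=np.eye(4);C[:3,:3]=R.T;C[:3,3]=-R.T@np.array(m["t"])
    return im,d,(np.array(m["mtx"]),m["k1"],C)
def ray(M,u,v):
    K,k1,C=M
    p=cv2.undistortPoints(np.array([[[u,v]]],float),K,np.array([k1,0,0,0.]))[0,0]
    return C[:3,3],C[:3,:3]@np.array([p[0],p[1],1])
def onplane(M,u,v,z):
    c,r=ray(M,u,v);return c+r*(z-c[2])/r[2]
E
python3 - <<'E'
from h import *
o=ctrl.get_obs();print(o["t"],o["tool_pos"],o["tool_rot"],o["contact_force"],ctrl.tip_extent)
print(Ro.from_rotvec(o["tool_rot"]).as_matrix().round(3))
for n in["scene","side","wrist"]:
    im,d,M=grab(n);cv2.imwrite(f"pics/{n}0.png",im);print(n,M[2].round(3).tolist())
E
```

```text
0.0 [0.23493851 0.57865843 0.30266408] [-6.02108159e-01 -3.08267365e+00  3.02564044e-03] [-1.04709828  0.19313364 -0.27430305] 0.0726
[[-0.927  0.376 -0.001]
 [ 0.376  0.927 -0.002]
 [ 0.    -0.002 -1.   ]]
scene [[-0.299, 0.768, -0.566, 1.191], [0.954, 0.25, -0.165, 0.236], [0.015, -0.589, -0.808, 0.964], [0.0, 0.0, 0.0, 1.0]]
side [[0.898, -0.25, 0.363, 0.156], [-0.441, -0.504, 0.743, -0.844], [-0.003, -0.827, -0.563, 0.764], [0.0, 0.0, 0.0, 1.0]]
wrist [[0.375, 0.884, 0.277, 0.164], [0.927, -0.358, -0.113, 0.608], [-0.0, 0.299, -0.954, 0.373], [0.0, 0.0, 0.0, 1.0]]
```

View pics/scene0.png

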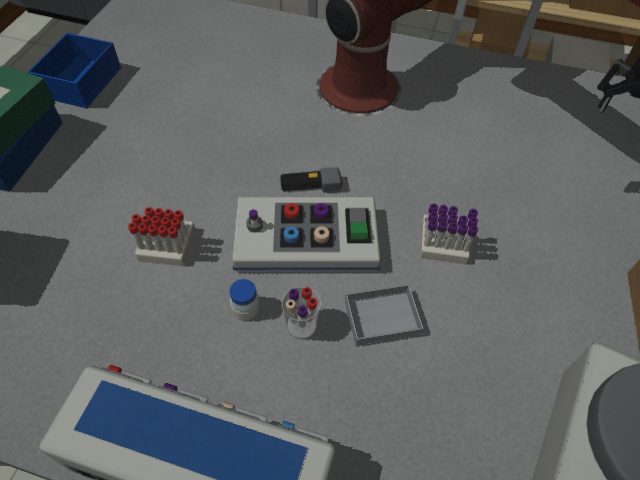

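View pics/side0.png

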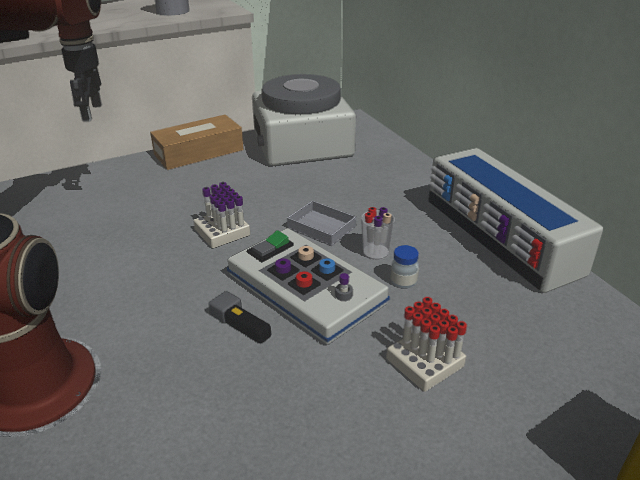

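The scene view shows red at (292,211), purple (321,211), blue (291,234), cream (321,235) and the green half at (359,228). In the side view red is at (305,279), purple (284,265), cream (306,252) and blue (327,266). Next I refine these with colour masks and cast rays.

```bash
cat > m.py <<'E'
from h import *
H={"red":lambda h:(h<6)|(h>174),"purple":lambda h:(h>125)&(h<160),"blue":lambda h:(h>95)&(h<115),"cream":lambda h:(h>8)&(h<25),"green":lambda h:(h>50)&(h<75)}
def blob(im,c,u,v,r):
    hsv=cv2.cvtColor(im,cv2.COLOR_BGR2HSV).astype(int)
    m=H[c](hsv[...,0])&(hsv[...,1]>60)&(hsv[...,2]>50)
    k=np.zeros(m.shape,bool);k[max(v-r,0):v+r+1,max(u-r,0):u+r+1]=1
    m=(m&k).astype(np.uint8)
    n,l,s,ce=cv2.connectedComponentsWithStats(m)
    i=1+np.argmax(s[1:,4]);return s[i],(l==i),ce[i]
E
python3 - <<'E'
from m import *
P={"scene":dict(red=(292,211),purple=(321,211),blue=(291,234),cream=(321,235),green=(359,228)),
"side":dict(red=(305,279),purple=(284,265),blue=(327,266),cream=(306,252),green=(277,239))}
for n in P:
    im,d,M=grab(n)
    for c,(u,v) in P[n].items():
        s,m,ce=blob(im,c,u,v,15)
        # dark dot near centre
        p=onplane(M,ce[0],ce[1],.068 if c!="green" else .068)
        dz=np.median(d[m]);c0,r=ray(M,*ce)
        print(n,c,s,ce.round(1),p.round(4),"depth pt",(c0+r*dz).round(4))
E
```

```text
scene red [284 203  15  16 202] [291.1 210.5] [ 0.5186 -0.0146  0.068 ] depth pt [ 0.5186 -0.0146  0.068 ]
scene purple [313 203  16  15 155] [320.2 209.9] [0.4978 0.043  0.068 ] depth pt [0.4989 0.0433 0.0694]
scene blue [283 226  16  17 221] [290.7 234.2] [0.5771 0.0046 0.068 ] depth pt [0.5774 0.0047 0.0684]
scene cream [314 227  15  16 161] [320.9 234.8] [0.5595 0.0637 0.068 ] depth pt [0.5603 0.0639 0.0692]
scene green [350 222  18  17 289] [358.5 230. ] [0.5239 0.1333 0.068 ] depth pt [0.5261 0.1336 0.071 ]
side red [295 271  18  17 231] [303.8 279.3] [ 0.5113 -0.0237  0.068 ] depth pt [ 0.5116 -0.0229  0.0673]
side purple [275 258  16  16 195] [282.8 265.8] [0.4921 0.0341 0.068 ] depth pt [0.4928 0.0357 0.0667]
side blue [319 258  17  16 213] [326.8 265.8] [ 0.5698 -0.0044  0.068 ] depth pt [ 0.5704 -0.0032  0.067 ]
side cream [299 246  15  15 164] [306.1 253. ] [0.5515 0.0532 0.068 ] depth pt [0.5519 0.0541 0.0673]
side green [266 230  24  19 255] [277.7 239. ] [0.519 0.126 0.068] depth pt [0.5192 0.1266 0.0676]
```

The two views agree to about 8 mm. Averaging them gives red (0.515,-0.019), purple (0.495,0.039) and a yaw of about 0.31. Key spacing comes out at 62 mm, as it should. I'll close the fingers and hover over red for a close look.

Call:
{"method": "apply_moves", "body": {
  "rows": [-0.807,-0.748,0.13,0,0,0,-0.807,-0.748,0.13,0,0,0,-0.807,-0.748,0.13,0,0,0,-0.807,-0.748,0.13,0,0,0,-0.807,-0.748,0.13,0,0,0,-0.807,-0.748,0.13,0,0,0,-0.807,-0.748,0.13,0,0,0,-0.807,-0.748,0.13,0,0,0,-0.807,-0.748,0.13,0,0,0,-0.807,-0.748,0.13,0,0,0,-0.807,-0.748,0.13,0,0,0,-0.807,-0.748,0.13,0,0,0,-0.807,-0.748,0.13,0,0,0,-0.807,-0.748,0.13,0,0,0,-0.807,-0.748,0.13,0,0,0,-0.807,-0.748,0.13,0,0,0,-0.807,-0.748,0.13,0,0,0,-0.807,-0.748,0.13,0,0,0],
  "grip": 0
}}

```text
t: 2.05
tool_pos: [0.5146, -0.0176, 0.2261]
tool_rot: [0.599, 3.084, 0.0]
contact_force: [-0.4, -0.2, -0.2]
opening: 0.0001
grip_force: 0.0
```

Run:
```python
from h import *
im,d,M=grab("wrist");cv2.imwrite("pics/wrist1.png",im);np.savez("w1.npz",im=im,d=d,K=M[0],k=M[1],C=M[2])
o=ctrl.get_obs();print(o["t"],o["tool_pos"],o["tool_rot"],o["opening"],ctrl.tip_extent,o["contact_force"],o["q"])
```

```text
2.1 [ 0.51464407 -0.0176936   0.22618229] [5.98934931e-01 3.08346643e+00 1.56903942e-04] -1.3981351589019057e-05 0.0726 [ 0.63685837  0.59120444 -0.31566792] [-1.79000223e-01 -1.52805016e-01  1.94335357e+00  9.58368225e-05
  1.35054687e+00 -1.36611393e+00]
```

View pics/wrist1.png

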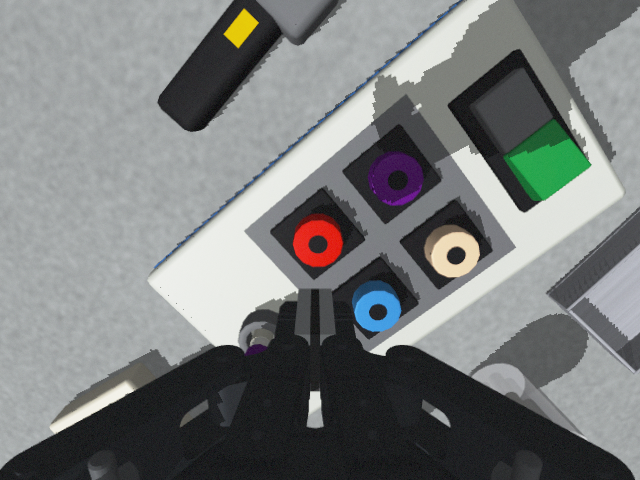

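The wrist view shows the dots at red (318,244), purple (398,180), cream (456,255) and blue (377,311). The green half spans about (503..590, 118..202).

Run:
```python
from m import *
f=np.load("w1.npz");im,d=f["im"],f["d"];M=(f["K"],float(f["k"]),f["C"])
g=cv2.cvtColor(im,cv2.COLOR_BGR2GRAY);pts={}
for c,(u,v) in dict(red=(318,244),purple=(398,180),cream=(456,255),blue=(377,311)).items():
    w=g[v-12:v+13,u-12:u+13].astype(float);m=(w<(w.min()+ (25 if c!="purple" else 10))).astype(np.uint8)
    n,l,s,ce=cv2.connectedComponentsWithStats(m);i=1+np.argmax(s[1:,4]);e=ce[i]+[u-12,v-12]
    pts[c]=onplane(M,*e,.072);c0,r=ray(M,*e)
    print(c,e.round(1),s[i,4],pts[c].round(4),"depth z",(c0+r*d[int(e[1]),int(e[0])]).round(4))
P=np.array([pts[c][:2] for c in("red","purple","cream","blue")])
ctr=P.mean(0);print("ctr",ctr,"sides",np.linalg.norm(P-np.roll(P,-1,0),axis=1))
x=(P[2]+P[3]-P[0]-P[1]);x/=np.linalg.norm(x);y=np.array([-x[1],x[0]]);print("yaw",np.arctan2(x[1],x[0]))
rp=ctr+.108*y+.025*x;print("rocker press from layout",rp)
s,m,ce=blob(im,"green",548,160,60);pg=onplane(M,*ce,.072);print("green",s,ce,pg,"in kp",(pg[:2]-ctr)@x,(pg[:2]-ctr)@y)
# fingertip: top-most finger pixels
c0,r=ray(M,315,291);print("tip depth pt",(c0+r*d[291,315]),d[291,315])
o=ctrl.get_obs();R=Ro.from_rotvec(o["tool_rot"]).as_matrix()
print("key shifts (tip centre over pt), norm:")
for n,p in(("red",P[0]),("purple",P[1]),("rocker",rp)):
    print(n,R.T@(np.r_[p,.226]-o["tool_pos"])/.6)
```

```text
red [317.6 243.9] 254 [ 0.5147 -0.0143  0.072 ] depth z [ 0.5146 -0.0142  0.0724]
purple [391. 181.] 3 [0.4945 0.0407 0.072 ] depth z [0.4944 0.0407 0.0723]
cream [455.9 255.3] 223 [0.5545 0.064  0.072 ] depth z [0.5545 0.064  0.072 ]
blue [377.6 311.8] 208 [0.5736 0.005  0.072 ] depth z [0.5743 0.0049 0.0708]
ctr [0.53431578 0.02383828] sides [0.05858507 0.06439054 0.06200316 0.06194147]
yaw 0.343183472841511
rocker press from layout [0.52151743 0.13395277]
green [ 503  119   88   82 4079] [545.98578083 161.07648934] [0.51729972 0.13015294 0.072     ] in kp 0.019749631308288402 0.10584094153563084
tip depth pt [ 0.50466817 -0.01221002  0.15980436] 0.14937568
key shifts (tip centre over pt), norm:
red [0.00202081 0.00533971 0.0003039 ]
purple [0.06764036 0.07764456 0.00028713]
rocker [0.08399408 0.238654   0.0003105 ]
```

The purple dot blob was wrong (3 px), so purple comes from red + cream − blue: (0.4956, 0.0447), which gives 62.0 mm spacing. The rocker press point is then (0.5248, 0.1353). Pressing red now.

Call:
{"method": "apply_moves", "body": {
  "rows": [0.002,0.005,0.04,0,0,0,0.002,0.005,0.09,0,0,0,0.002,0.005,0.12,0,0,0,0.002,0.005,0.132,0,0,0,0.002,0.005,0.135,0,0,0,0.002,0.005,0.138,0,0,0,0.002,0.005,0.141,0,0,0,0.002,0.005,0.144,0,0,0,0.002,0.005,0.147,0,0,0,0.002,0.005,0.149,0,0,0,0.002,0.005,0.149,0,0,0]
}}

```text
t: 3.2
tool_pos: [0.5155, -0.0158, 0.137]
tool_rot: [0.602, 3.081, 0.0]
contact_force: [1.2, 0.7, 2.5]
opening: 0.0001
grip_force: 1.3
```

Call:
{"method": "apply_moves", "body": {
  "rows": [0,0,0.001,0,0,0,0,0,0.002,0,0,0,0,0,0.003,0,0,0,0,0,0.003,0,0,0]
}}

```text
t: 3.6
tool_pos: [0.5157, -0.0158, 0.1364]
tool_rot: [0.602, 3.082, 0.0]
contact_force: [-1.9, 2.3, 10.5]
opening: 0.0003
grip_force: 5.3
```

Red is bottomed (tip at 63.8 mm, force rising to 10 N). Next: lift, go to purple and press.

Call:
{"method": "apply_moves", "body": {
  "rows": [0,0,-0.03,0,0,0,0,0,-0.06,0,0,0,0.034,0.04,-0.06,0,0,0,0.067,0.08,-0.06,0,0,0,0.067,0.08,-0.06,0,0,0,0.067,0.08,-0.03,0,0,0,0.067,0.08,-0.019,0,0,0,0.067,0.08,-0.016,0,0,0,0.067,0.08,-0.013,0,0,0,0.067,0.08,-0.01,0,0,0,0.067,0.08,-0.007,0,0,0,0.067,0.08,-0.004,0,0,0,0.067,0.08,-0.002,0,0,0,0.067,0.08,0,0,0,0,0.067,0.08,0.001,0,0,0,0.067,0.08,0.001,0,0,0]
}}

```text
t: 5.2
tool_pos: [0.4962, 0.0436, 0.1364]
tool_rot: [-0.602, -3.083, 0.002]
contact_force: [-9.7, -1.8, 15.6]
opening: 0.0001
grip_force: 7.6
```

Purple is bottomed. Now the rocker.

Call:
{"method": "apply_moves", "body": {
  "rows": [0,0,-0.04,0,0,0,0,0,-0.075,0,0,0,0.006,0.06,-0.075,0,0,0,0.012,0.12,-0.075,0,0,0,0.012,0.158,-0.075,0,0,0,0.012,0.158,-0.075,0,0,0,0.012,0.158,-0.04,0,0,0,0.012,0.158,-0.025,0,0,0,0.012,0.158,-0.02,0,0,0,0.012,0.158,-0.017,0,0,0,0.012,0.158,-0.014,0,0,0,0.012,0.158,-0.011,0,0,0,0.012,0.158,-0.008,0,0,0,0.012,0.158,-0.006,0,0,0,0.012,0.158,-0.004,0,0,0,0.012,0.158,-0.002,0,0,0,0.012,0.158,-0.002,0,0,0]
}}

```text
t: 6.9
tool_pos: [0.5254, 0.1344, 0.1383]
tool_rot: [0.602, 3.083, -0.001]
contact_force: [-7.1, -0.9, 16.6]
opening: 0.0001
grip_force: 8.2
```

Tip at 65.7 mm with 16 N, so the rocker is at its stop. I'll raise well clear and look.

Call:
{"method": "apply_moves", "body": {
  "rows": [0,0,-0.03,0,0,0,0,0,-0.08,0,0,0,0,0,-0.15,0,0,0,0,-0.08,-0.18,0,0,0,0,-0.16,-0.18,0,0,0,0,-0.16,-0.18,0,0,0,0,-0.16,-0.18,0,0,0]
}}

```text
t: 7.6
tool_pos: [0.4885, 0.0447, 0.2433]
tool_rot: [0.605, 3.082, 0.001]
contact_force: [0.5, 0.4, -0.6]
opening: -0.0001
grip_force: 0.0
```

Run:
```python
from h import *
im,d,M=grab("wrist");cv2.imwrite("pics/wrist2.png",im)
K,k,C=M
# height map: undistort all pixels, z of depth
uv=np.stack(np.meshgrid(np.arange(640),np.arange(480)),-1).reshape(-1,1,2).astype(float)
p=cv2.undistortPoints(uv,K,np.array([k,0,0,0.]))[:,0];X=(np.c_[p,np.ones(len(p))]*d.reshape(-1,1))@C[:3,:3].T+C[:3,3]
ok=d.reshape(-1)>0
x=np.array([.95,.311]);y=np.array([-.311,.95]);ctr=np.array([.5346,.0249])
Q={"red":(.5147,-.0143),"purple":(.4956,.0447),"cream":(.5545,.064),"blue":(.5736,.005)}
for s in(-28,-20,-10,10,20,28):Q["rk%d"%s]=tuple(ctr+.108*y+s/1000*x)
for n,q in Q.items():
    s=ok&(np.linalg.norm(X[:,:2]-q,axis=1)<(.012 if n[0]!='r' or n=="red" else .004))&(X[:,2]<.09)
    print(n,s.sum(),np.median(X[s,2]).round(4) if s.any() else None)
o=ctrl.get_obs();print(o["t"],o["tool_pos"],o["contact_force"])
```

```text
red 777 0.0636
purple 886 0.0637
cream 795 0.0716
blue 0 None
rk-28 117 0.0747
rk-20 109 0.0722
rk-10 96 0.069
rk10 106 0.0655
rk20 102 0.0656
rk28 94 0.0655
7.65 [0.4886224  0.04538987 0.24311969] [ 0.83091127  0.18895614 -0.02439786]
```

View pics/wrist2.png

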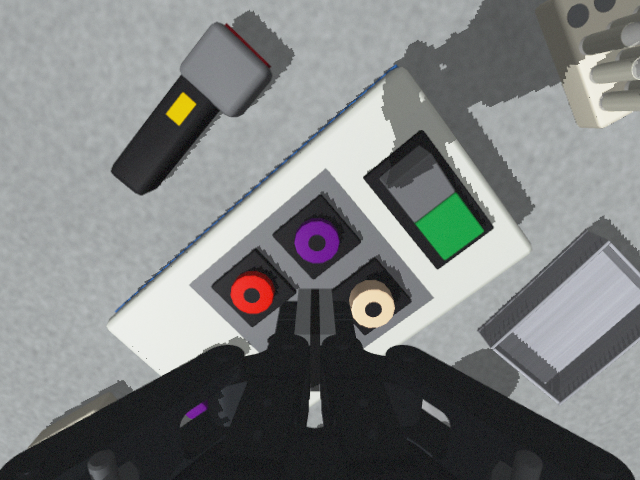

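The picture shows red (252,294) and purple (317,242) sunk, with tops at 64 mm. Cream (373,309) is still up at 72 mm, and the green half (450,228) is level at 65.5 mm. Blue is hidden behind the gripper here but was never approached.

```bash
python3 -c "
from station import ctrl
print(ctrl.finish_job())"
```

```text
the job is handed in; nothing more can be done
None
```

I pressed the red key fully down, then the purple key, then tipped the green rocker half fully over, and handed the job in at about 7.7 s; the final picture shows cream still up, and blue was out of view but the gripper never went near it.

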